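# Switch off the hotplate and check its surface with the contact probe

### The job

Turn the hotplate's heat knob, the left of the two as you face its sloping panel, fully anticlockwise to its stop, then take the surface probe out of its slanting holder and hold it upright on the plate with its foot on the small ring printed at the centre, pressed gently so that the sprung foot is about half way in. Finish while holding it still like that for the reading. Leave the other knob as it is set, and do not shift or knock over anything else on the bench.

Things in the scene. Friction and masses are not known exactly. Their poses are not given: they have to be found in the camera images.
- hotplate: Fixed laboratory hotplate, white housing 160 mm wide, white 150 mm square plate on top, 91 mm above the bench. Origin: on the bench under the plate's centre; z up, +x to its back. In front of the plate (its -x side) a control panel slopes at 20 degrees from x -80, z 75 to x -174, z 41 mm, with two like round black knobs 84 mm apart, a white pointer line on each: heat at +y (left), stir at -y.
- plate_mark (a point): Centre of the small dark printed ring (18 mm outside diameter) in the middle of the plate, on the plate's top face; axes as hotplate.
- heat_knob (a joint): Angle of the heat knob (rad): 0 = off, at its anticlockwise stop, pointer at the square white mark at the lower left of its dial; it grows clockwise (looking down on the panel) to 4.71. Starts between 0.7 and 2.0. It stays where it is left (friction about 0.03 N m, no spring).
- heat_top (a point): Centre of the heat knob's top face; turns with the knob. z is the turning axis, out of the panel, leaning 20 degrees from vertical to the machine's front (-x); turning off is a positive (right-handed) turn about this z. The knob stands 24 mm off the panel: a skirt of radius 18 mm, 4 mm high, then a round grip of radius 15 mm.
- stir_knob (a joint): Angle of the stir knob (rad), same sense and range as the heat knob; to be left as it is.
- stir_pointer (a point): Outer end of the pointer line on top of the stir knob, 13 mm from its axis.
- holder: Fixed holder of the probe: a 110 x 90 mm foot plate and two cheeks carrying a grey block (50 x 60 x 30 mm thick) with a through bore of 20 mm diameter. The bore's axis leans 25 degrees from vertical, its mouth towards the holder's front (-x). Origin: on the bench below the holder; z up.
- holder_mouth (a point): Centre of the bore's mouth on the sloping upper face of the block, 95 mm above the bench; axes as holder.
- probe: Loose surface probe, about 105 g, round about its z, which runs from the foot to the handle's butt. Origin: the foot's face when fully out. Radius (mm) over z (mm): foot disc 6 (0-3), stem 4 (17-51), spigot 9 (49-73), flange 14 (73-78), grey handle 11.5 (78-165). Starts in the holder's bore, flange on its mouth, leaning with it; draw it 75 mm along the bore to clear.
- probe_grip (a point): Middle of the probe's handle, on its axis, 125 mm above the foot's face; axes as probe.
- probe_foot (a joint): How far the sprung foot is pushed into the probe (m): 0 = fully out, 0.012 = fully in. The spring pushes back with 0.7 N at 0 and 350 N/m more (2.8 N at half travel).
- foot_face (a point): Centre of the foot's contact face; moves in with the foot. Axes as probe.
- beaker: Bystander: glass beaker, 52 mm diameter, 65 mm tall; origin under its centre.
- jar_a: Bystander: amber sample jar, 56 mm diameter, 100 mm tall; origin under its centre.
- jar_b: Bystander: clear sample jar, 48 mm diameter, 85 mm tall; origin under its centre.
- cylinder: Bystander: stoppered measuring cylinder, 178 mm tall on a 60 mm foot; origin under its centre.
- wash_bottle: Bystander: white wash bottle with a spout, 60 mm diameter, 165 mm tall; origin under its centre.
- spatula: Bystander: thin steel spatula, 170 mm long, lying along its x axis; origin under its middle.
- retriever: Bystander: white stir-bar retriever rod, 10 mm diameter, 160 mm long, lying along its x axis; origin under its middle.
- dish: Bystander: covered glass dish, 80 mm diameter, 16 mm tall; origin under its centre.
Things that resemble listed ones, but are neither listed nor needed, are in the scene too. Of the things that look like the probe, the middle-sized one is meant.

How it is judged (in metres and radians):
On the way, in this order (a step that is already met when the one before it is completed fails the run):
1. the heat knob is turned fully anticlockwise to its stop while the probe is still in its holder (value of joint heat_knob below 0.06 rad and distance between foot_face and holder_mouth below 0.085 m and z of foot_face in the frame of holder_mouth below -0.04 m), for 0.2 s.
2. the probe is drawn out of its holder in the gripper (distance between foot_face and holder_mouth above 0.09 m and contact force between the fingers and probe above 0.5 N), for 0.2 s.
At the end, for the whole second after the job is handed in: Heat knob within 0.06 rad of off; the still gripper holds the probe upright within 8 degrees, foot within 6 mm of the ring's centre, pushed in 3 to 9 of its 12 mm and pressing with 1 to 6 N; stir knob as it was (value of joint heat_knob below 0.06 rad and horizontal distance between foot_face and plate_mark below 0.006 m and distance between foot_face and plate_mark below 0.007 m and angle between probe's own z axis and vertical below 0.14 rad and height (world z) of probe_grip above 0.18 m and value of joint probe_foot between 0.003 and 0.009 m and contact force between probe and hotplate between 1 and 6 N and contact force between the fingers and probe above 1 N and linear speed of probe below 0.01 m/s and distance of stir_pointer from where it was at the start of the episode below 0.003 m); the arm keeps its last pose, push and grip.
It fails at once if the probe is struck or pressed hard on the hotplate (over 15 N) (contact force between probe and hotplate above 15 N).
It fails at once if the stir knob is turned (its pointer moved by over 3 mm) (distance of stir_pointer from where it was at the start of the episode above 0.003 m).
It fails at once if a bystander is shifted by over 30 mm or knocked over (distance of any of beaker, jar_a, jar_b, cylinder, wash_bottle, spatula, retriever, dish from where it was at the start of the episode above 0.03 m or angle between any of beaker, jar_a, jar_b, cylinder, wash_bottle, dish's own z axis and vertical above 0.5 rad).
It also fails if it takes over 64 s, if anything falls off the work surface, if the arm or the gripper's body presses on something with over 40 N, if the wrist force passes 120 N, or if a joint passes its speed limit or range.

### The arm

A 6-joint arm with a two-finger parallel gripper is mounted at the origin on the work surface. World frame = base frame: x ahead of the robot, y to its left, z up, the work surface at z = 0. Lengths are in mm, angles in rad, forces in N, time in s.
With the tool pointing down it reaches from about 275 to 750 mm from the base axis. Payload 10.2 kg.
Tool frame: the origin (TCP) lies midway between the tips of the shut fingers; the grasp point (between the pads) lies 19 mm behind it; z points along the fingers, y is the line along which they close (so a half turn about z gives the same grasp; the last joint's range is limited). The gripper opens to 85 mm and grips with 20 to 120 N. Pads are 22 mm wide; open, the fingers measure 114 mm over their backs; the gripper's body (76 mm by 85 mm) begins 54 mm behind the grasp point. The pads swing forward as they close: fully open they stand 13 mm farther back than shut.
Start: joints at [-1.452, 0.313, 1.498, -0, 1.331, -0.223], TCP at [175.959, -494.641, 231.294] pointing down, gripper open.
Joint ranges: [-2.94, 2.94], [-0.97, 2.17], [0.19, 2.56], [-1.23, 4.37], [0.02, 3.11], [-2.88, 2.88]. Speed limits (rad/s): [2.39, 2.39, 3.01, 3.14, 3.14, 3.14].

### API

Orientations are given as a unit quaternion [w, x, y, z].
In Python, from rig import ctrl, capture, camera_info gives the robot as it stands.
- The arm moves only by the tool apply_moves, never from a script. Its argument "targets" is a list of rows, each a list of 3 entries, a list of its own where there are three numbers: the finger opening in mm, from 0 to 85.4, then the shift along the world's x, y, z in mm, then the turn, a rotation vector about the world's x, y, z in degrees. In form: [[grip, [dx, dy, dz], [rx, ry, rz]], ...]. A call has 1 to 20 rows; each row is the pose to reach, as a shift and turn from the pose commanded when the call began; what a row does not reach only later rows make up. A row lasts 1/10 s, in which the tool goes at most 50 mm and 8.59 degrees, less where a joint would pass 70% of its speed; a pose out of reach is approached as far as the arm can. A call with a gripper value outside its range is refused whole. The fingers move at their own pace and stop on an object; "squeeze" is the grip in N (left out, the last holds). Time passes only in rows, so rows that repeat a pose let the fingers close. It gives the time, the measured TCP pose, the force, the opening and the grip force at its end, in the units of the state.
- ctrl.sense(): the state, without advancing time (a new reading comes with each control period).
- capture(name): name is "scene" or "top" or "wrist"; returns (picture, depth): 420x560x3 uint8, blue, green, red; 420x560 float32, mm along the optical axis (not along the pixel's ray), 0 where there is no reading.
- camera_info(name): a dict with "vfov" (degrees; the focal length in pixels is half the picture's height over the tangent of half this angle, whatever the lens; pixels are square), "cx", "cy" (the principal point, pixels), "extrinsics" (4x4, takes a point from camera to world coordinates). Camera axes: x right, y down, z forward; pixel columns grow to the right and rows downward; lengths in mm; the calibration is good to about 2 mm. A picture is of the moment at which its call begins: read the wrist's pose just before it. camera_info takes no time and is no camera call; for the wrist camera it gives the pose at the moment of the call.
- ctrl.finish_job(): hands the job in; it is judged then, once.
The state is a dict: "time_s": time; "joints": joint angles; "dq": joint speeds; "tau": joint torques, N m; "eef_pos": TCP position; "ee_rot": TCP orientation; "force": force on the tool from outside, world axes, zero at the start; "wrist_torque": the same for the moment, N m; "grip_width": opening from 0.0 (shut) to 1.0 (fully open); "grip_force": force on a finger pad.
Only numpy, scipy, OpenCV 4.12 (cv2) and the standard library are available. Lean on these libraries where they do the work, as an engineer would, in place of code of your own. Each camera call takes 0.05 s, during which the arm holds its last target. There are 200 camera calls.

## Working session

There is one attempt and no reset: what is moved stays moved. The work goes in short steps, Python scripts to look and compute and a tool call to move; the robot and the scene stay as the last step left them, time stands still between calls to the robot, and variables do not carry over. Pictures are saved under pics/ and viewed, at most 12 in all, crops included, and the job is handed in when it is done.

Besides the shell and the picture viewer there is one more tool, called as name(argument=value, ...) on one line, values as JSON. apply_moves: Moves the arm, as the interface text tells. Its arguments: {"type":"object","properties":{"targets":{"type":"array","items":{"type":"array"}},"squeeze":{"type":"number"}},"required":["targets"]}

```bash
ls; mkdir -p pics; python3 - <<'E'
from rig import ctrl,capture,camera_info
import cv2,numpy as np
for n in("scene","top"):
    p,d=capture(n);i=camera_info(n);print(n,i)
    cv2.imwrite(f"pics/{n}0.png",p);np.savez(f"{n}0.npz",p=p,d=d,E=np.array(i["extrinsics"]),v=i["vfov"],c=[i["cx"],i["cy"]])
print(ctrl.sense())
E
```

```text
pics
scene {'vfov': 55.03904820931327, 'cx': 281.46026899863233, 'cy': 210.76321594201636, 'extrinsics': array([[ 3.66066842e-01,  6.28277388e-01, -6.86485682e-01,
         1.18990119e+03],
       [ 9.30588537e-01, -2.46984589e-01,  2.70191760e-01,
        -2.82974170e+02],
       [ 2.03989533e-04, -7.37743951e-01, -6.75080604e-01,
         8.19628287e+02],
       [ 0.00000000e+00,  0.00000000e+00,  0.00000000e+00,
         1.00000000e+00]])}
top {'vfov': 49.1460993755376, 'cx': 287.67696553583187, 'cy': 205.29259662780618, 'extrinsics': array([[-3.11541727e-03, -9.97864139e-01,  6.52491717e-02,
         4.05409732e+02],
       [-9.99936693e-01,  2.40310284e-03, -1.09924751e-02,
        -2.22658662e+01],
       [ 1.08121963e-02, -6.52792871e-02, -9.97808454e-01,
         1.29327781e+03],
       [ 0.00000000e+00,  0.00000000e+00,  0.00000000e+00,
         1.00000000e+00]])}
{'time_s': 0.1, 'joints': array([-1.45242509e+00,  3.13392266e-01,  1.49835168e+00, -7.80917247e-06,
        1.33098811e+00, -2.23411293e-01]), 'dq': array([-0.0008918 , -0.00183976, -0.00205044,  0.00039627, -0.00075355,
        0.00107219]), 'tau': array([ 2.52109159e-03, -4.12899864e+01, -2.60138762e+01, -1.79336971e-04,
        3.07272756e-03,  2.26153198e-06]), 'eef_pos': array([ 175.91668251, -494.4121731 ,  230.79675969]), 'ee_rot': array([-5.69115330e-04,  9.85433271e-01,  1.70061589e-01,  2.61199064e-05]), 'force': array([ 0.02495154, -0.717649  , -0.35552855]), 'wrist_torque': array([-0.00199523,  0.06169027, -0.04025521]), 'grip_force': 0.0, 'grip_width': 1.0017456602420771}
```

View pics/scene0.png

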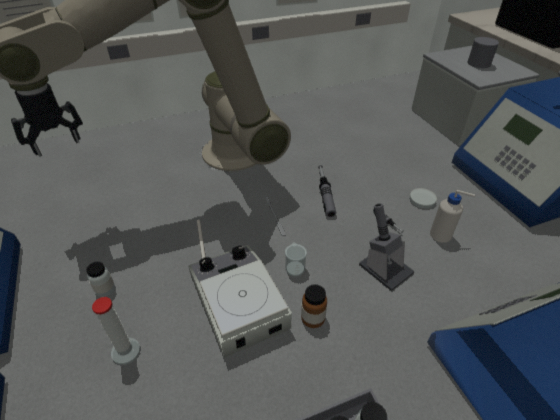

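View pics/top0.png

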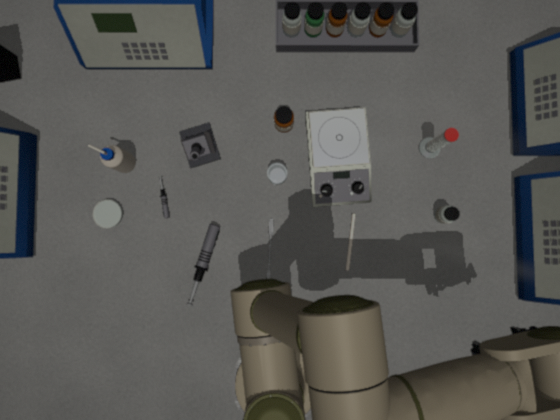

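The scene picture shows the hotplate (ring at 242,293), knobs at (206,264) and (239,253), and the holder at (387,255). In the top picture, the ring is at (339,137), the heat knob at (326,190), the stir knob at (358,188) and the holder with its probe at (198,148). 

Probe candidates in the top view are the one in the holder (196,150), a small one lying at (164,198) and a large one lying at (207,255). The middle-sized one is the one in the holder. I'll measure it and check a close crop.

```bash
cat > h.py <<'E'
import numpy as np,cv2
def load(n):
    z=np.load(n+".npz");return z["p"],z["d"],z["E"],float(z["v"]),z["c"]
def ray(E,v,c,u,w,H=420):
    f=H/2/np.tan(np.radians(v)/2)
    r=np.array([(np.asarray(u,float)-c[0])/f,(np.asarray(w,float)-c[1])/f,np.ones(np.shape(u))])
    return E[:3,3],(E[:3,:3]@r.reshape(3,-1)).T
def plane(S,u,w,h):
    o,r=ray(*S[2:],u,w);return o+r*((h-o[2])/r[:,2])[:,None]
def cloud(S):
    w,u=np.mgrid[:420,:560];o,r=ray(*S[2:],u.ravel(),w.ravel())
    return (o+r*S[1].reshape(-1,1)).reshape(420,560,3)
def snap(n,name):
    from rig import ctrl,capture,camera_info
    i=camera_info(n);p,d=capture(n)
    np.savez(name+".npz",p=p,d=d,E=np.array(i["extrinsics"]),v=i["vfov"],c=[i["cx"],i["cy"]])
    cv2.imwrite(f"pics/{name}.png",p);return load(name)
E
python3 - <<'E'
from h import *
T=load("top0");S=load("scene0")
for n,L,P in(("top",T,[(339,137),(326,190),(358,188),(196,150),(200,137),(284,118),(277,172),(430,147),(450,213),(112,156)]),("scene",S,[(242,294),(206,265),(239,253),(380,210),(388,245)])):
    C=cloud(L)
    for u,w in P:print(n,u,w,C[w,u].round(0))
# plate: top points with z near 91
C=cloud(T);m=((abs(C[...,2]-91)<8)&(abs(C[...,0]-C[137,339,0])<120)&(abs(C[...,1]-C[137,339,1])<100)).astype(np.uint8)
m=cv2.morphologyEx(m,cv2.MORPH_OPEN,np.ones((5,5)))
c=max(cv2.findContours(m,0,1)[0],key=cv2.contourArea);r=cv2.minAreaRect(c);print(r)
b=cv2.boxPoints(r);print(plane(T,b[:,0],b[:,1],91).round(1))
a=cv2.resize(T[0][90:220,140:310],None,fx=3,fy=3,interpolation=2);q=cv2.resize(S[0][190:290,340:450],None,fx=3.9,fy=3.9,interpolation=2)
k=cv2.resize(T[0][155:215,295:385],None,fx=4,fy=4,interpolation=2)
o=np.zeros((600,800,3),np.uint8)
a=cv2.resize(T[0][110:180,160:240],(400,350),interpolation=2);q=cv2.resize(S[0][190:290,340:450],(400,364),interpolation=2)
k=cv2.resize(T[0][160:215,300:385],(360,233),interpolation=2);k2=cv2.resize(S[0][235:285,185:265],(380,236),interpolation=2)
o[:350,:400]=a;o[:364,400:]=q;o[364:364+233,:360]=k;o[364:600,400:780]=k2
cv2.imwrite("pics/crop1.png",o)
E
```

```text
top 339 137 [ 666. -173.   87.]
top 326 190 [ 525. -138.   78.]
top 358 188 [ 531. -223.   76.]
top 196 150 [616. 191. 168.]
top 200 137 [662. 193. 105.]
top 284 118 [715. -26.  97.]
top 277 172 [576.  -7.  65.]
top 430 147 [ 645. -425.   58.]
top 450 213 [ 463. -464.   88.]
top 112 156 [607. 408. 140.]
scene 242 294 [ 670. -170.   93.]
scene 206 265 [ 547. -223.   77.]
scene 239 253 [ 541. -139.   79.]
scene 380 210 [617. 194. 175.]
scene 388 245 [669. 198. 103.]
((338.5516357421875, 137.65382385253906), (55.904991149902344, 56.61331558227539), 85.48600769042969)
[[ 732.6  -90.7   91. ]
 [ 744.6 -241.3   91. ]
 [ 594.8 -250.9   91. ]
 [ 583.2 -101.4   91. ]]
```

View pics/crop1.png

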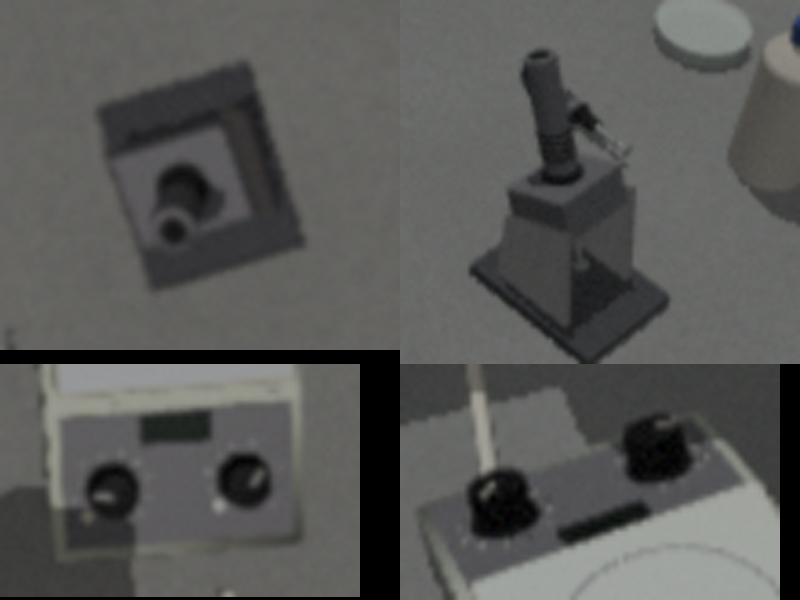

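The crop confirms the probe: it has a grey handle and flange, sits in the sloping bore and leans towards the robot. The heat pointer points left, roughly 45–50° clockwise of the white off mark at its lower left. Next I'll compute a viewing pose along the knob axis.

```bash
cat >> h.py <<'E'
from scipy.spatial.transform import Rotation as R
def tool(zdir,ydir):
    z=np.array(zdir,float);z/=np.linalg.norm(z);y=np.array(ydir,float);y-=z*(y@z);y/=np.linalg.norm(y)
    return R.from_matrix(np.c_[np.cross(y,z),y,z])
def q2R(q): return R.from_quat([q[1],q[2],q[3],q[0]])
def delta(Rt,pos,P0=None,R0=None):
    from rig import ctrl
    s=ctrl.sense();P0=s["eef_pos"] if P0 is None else P0;R0=q2R(s["ee_rot"]) if R0 is None else R0
    return (np.array(pos)-P0).round(1),np.degrees((Rt*R0.inv()).as_rotvec()).round(2)
yaw=np.radians(4.1);Hz=R.from_rotvec([0,0,yaw])
n=Hz.apply([-np.sin(np.radians(20)),0,np.cos(np.radians(20))])
E
python3 - <<'E'
from h import *
from rig import camera_info,ctrl
k=np.array([525,-138.6,80])
Rt=tool(-n,Hz.apply([0,-1,0]));print(delta(Rt,k+160*n))
i=camera_info("wrist");s=ctrl.sense();E=np.array(i["extrinsics"]);Q=q2R(s["ee_rot"]).as_matrix()
print(i["vfov"],Q.T@(E[:3,3]-s["eef_pos"]),Q.T@E[:3,:3])
E
```

```text
(array([294.5, 351.9,  -0.4]), array([  4.05, -19.63, -15.34]))
70.13052926904139 [  83.08365183   -1.34538197 -142.65321152] [[-4.93630726e-04 -9.49174281e-01 -3.14750601e-01]
 [ 9.99999757e-01 -3.13342787e-04 -6.23394173e-04]
 [ 4.93084885e-04 -3.14750832e-01  9.49174204e-01]]
```

apply_moves(targets=[[60,[100,100,60],[0,0,0]],[60,[200,220,60],[2,-8,-6]],[60,[294,352,30],[4,-19.6,-15.3]],[60,[294,352,0],[4,-19.6,-15.3]],[60,[294,352,0],[4,-19.6,-15.3]],[60,[294,352,0],[4,-19.6,-15.3]],[60,[294,352,0],[4,-19.6,-15.3]],[60,[294,352,0],[4,-19.6,-15.3]],[60,[294,352,0],[4,-19.6,-15.3]],[60,[294,352,0],[4,-19.6,-15.3]],[60,[294,352,0],[4,-19.6,-15.3]],[60,[294,352,0],[4,-19.6,-15.3]],[60,[294,352,0],[4,-19.6,-15.3]],[60,[294,352,0],[4,-19.6,-15.3]]])

```text
time_s: 1.5
eef_pos: [469.5, -143.7, 231.4]
ee_rot: [-0.005, 0.984, 0.035, 0.173]
force: [0.3, -0.5, 0.9]
grip_width: 0.701
grip_force: 0.0
```

```bash
python3 - <<'E'
from h import *
from rig import ctrl
s=ctrl.sense();print(s["time_s"],s["eef_pos"],s["dq"].round(3),s["force"])
snap("wrist","w1")
E
```

```text
1.5 [ 469.5152267  -143.66734203  231.35131375] [ 0.005  0.    -0.001  0.    -0.     0.002] [ 0.27138713 -0.51746488  0.92615514]
```

View pics/w1.png

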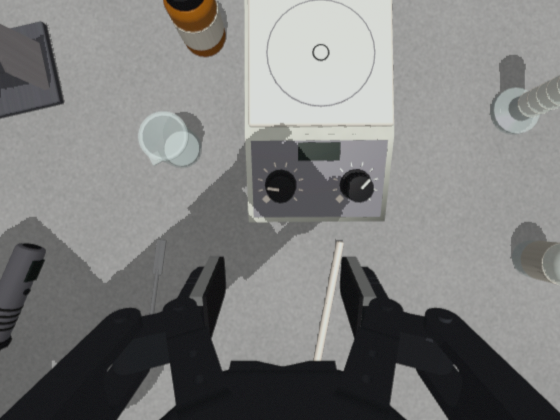

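Wrist view: ring at (320,52), heat knob at (281,187) with its pointer to the left, off mark at (266,198), stir knob at (357,186).

```bash
python3 - <<'E'
from h import *
W=load("w1");T=load("top0");S=load("scene0")
g=cv2.cvtColor(W[0],cv2.COLOR_BGR2GRAY)
def sub(L,x0,x1,y0,y1,f,pick):
    g=cv2.cvtColor(L[0],cv2.COLOR_BGR2GRAY)[y0:y1,x0:x1];m=f(g).astype(np.uint8)
    n_,l,st,c=cv2.connectedComponentsWithStats(m);b=1+pick(st[1:]);return c[b]+[x0,y0],st[b]
big=lambda st:np.argmax(st[:,4])
c,st=sub(W,305,336,36,68,lambda g:g<120,big);print("ring w",c,st,plane(W,c[0],c[1],91))
c,st=sub(T,333,346,131,144,lambda g:g<np.median(g)-25,big);print("ring top",c,st,plane(T,c[0],c[1],91))
# plate yaw: white plate edges in wrist view, left/right bright boundary
for name,x0,x1 in(("heat",258,302),("stir",335,378)):
    c,st=sub(W,x0,x1,165,207,lambda g:g<38,big);print(name,c,st,plane(W,c[0],c[1],80))
# plate edges by ray-plane
b=(g>170).astype(np.uint8);cc=max(cv2.findContours(b[:130],0,1)[0],key=cv2.contourArea)
L=[];Rr=[];F=[]
for y in range(10,115,5):
    xs=np.where(b[y,230:410])[0]+230;L.append((xs.min(),y));Rr.append((xs.max(),y))
for nm,A in(("L",L),("R",Rr)):
    A=np.array(A);P=plane(W,A[:,0],A[:,1],91);k=np.polyfit(P[:,0],P[:,1],1);print(nm,np.degrees(np.arctan(k[0])),P[:,1].mean())
print(g[170:206,260:302][::2])if 0 else None
k=W[0][155:215,245:395];cv2.imwrite("pics/k1.png",cv2.resize(k,None,fx=5,fy=5,interpolation=2))
E
```

```text
ring w [319.28125  54.71875] [ 8 10 16 15 32] [[ 665.3699398  -166.24075865   91.        ]]
ring top [339.1875 137.1875] [ 3  3  7  7 16] [[ 664.74305469 -172.72061258   91.        ]]
heat [280.82566248 185.24546722] [  7   5  31  33 717] [[ 529.96278631 -136.10648321   80.        ]]
stir [349.23735409 181.75486381] [  5   7  29  26 257] [[ 538.60959544 -207.49842175   80.        ]]
L 4.567081321093645 -89.82442250142921
R 4.354039506899436 -241.23697844671608
```

View pics/k1.png

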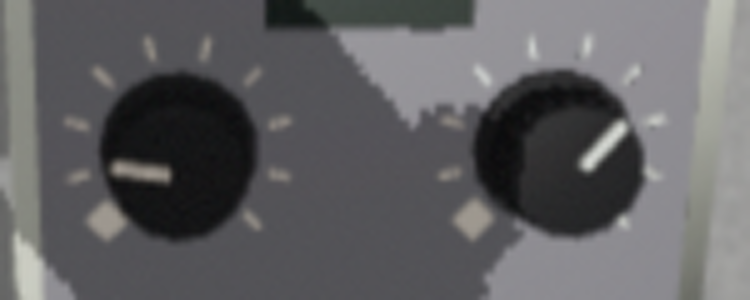

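The heat pointer is about 7° above straight left and the off mark is 45° below it, so the knob angle is about 52° (0.91 rad). I'll take a closer look from a short standoff before gripping.

apply_moves(targets=[[55,[21,3,-54],[0,0,0]],[55,[42,6,-109],[0,0,0]],[55,[42,6,-109],[0,0,0]],[55,[42,6,-109],[0,0,0]],[55,[42,6,-109],[0,0,0]],[55,[42,6,-109],[0,0,0]]])

```text
time_s: 2.15
eef_pos: [512.2, -137.4, 123.9]
ee_rot: [-0.004, 0.984, 0.035, 0.174]
force: [0.2, 0.3, 0.5]
grip_width: 0.642
grip_force: 0.0
```

```bash
python3 - <<'E'
from h import *
from rig import ctrl
s=ctrl.sense();print(s["time_s"],s["eef_pos"],s["ee_rot"],s["joints"].round(2))
W=snap("wrist","w2");S=load("scene0")
g=cv2.cvtColor(W[0],cv2.COLOR_BGR2GRAY);C=cloud(W)
def comp(L,x0,x1,y0,y1,t):
    g=cv2.cvtColor(L[0],cv2.COLOR_BGR2GRAY)[y0:y1,x0:x1]
    n_,l,st,c=cv2.connectedComponentsWithStats((g<t).astype(np.uint8));
    return [(st[i][:4]+[x0,y0,0,0],st[i][4],c[i]+[x0,y0]) for i in range(1,n_) if st[i][4]>8]
print("ringS",comp(S,232,254,284,304,110))
print("ringS plane",plane(S,242.,293.5,91.))
# project predicted knob top & ring
f=210/np.tan(np.radians(W[3])/2)
for P in([527,-137,80],[664.7,-170,91]):
    q=np.linalg.inv(W[2])@np.r_[P,1];print(W[4]+f*q[:2]/q[2])
E
```

```text
2.15 [ 512.2448787  -137.37784879  123.90461167] [-0.00444568  0.98407104  0.03527402  0.17418429] [-0.59  0.29  1.88  0.32  0.71  0.69]
ringS []
ringS plane [[ 666.82759409 -169.79207801   91.        ]]
[286.00901698 236.58121108]
[350.46264159  33.55044776]
```

View pics/w2.png

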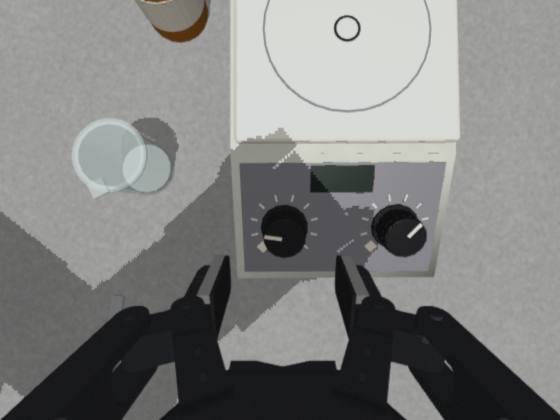

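The close view shows the knob's top face at about (285,236), midway between the fingers, and the ring at (347,28).

```bash
python3 - <<'E'
from h import *
W=load("w2");g=cv2.cvtColor(W[0],cv2.COLOR_BGR2GRAY);C=cloud(W)
print([C[v,u].round(1) for u,v in((285,236),(285,245),(290,236),(300,30),(347,60),(340,190),(330,250),(250,240))])
k=np.array([527,-137,80]);print(((C[225:255,270:300]-k)@n).ravel()[::45].round(1))
c=g[10:46,330:365]<130;w,u=np.where(c);print("ring",u.min()+330,u.max()+330,w.min()+10,w.max()+10);
cu,cw=(u.min()+u.max())/2+330,(w.min()+w.max())/2+10;print(cu,cw,plane(W,cu,cw,91.))
print("knob",plane(W,285.,236.,80.))
m=(g[195:262,255:315]<45);w,u=np.where(m);print(u.min()+255,u.max()+255,w.min()+195,w.max()+195)
Rt=tool(-n,Hz.apply([0,-1,0]))
for k in([527,-136.5,80],):print(delta(Rt,np.array(k)-18*n))
E
```

```text
[array([ 527.4, -136.3,   80.5]), array([ 520.9, -136.8,   76.5]), array([ 527.5, -139.7,   79.2]), array([ 665.2, -136.5,   90.2]), array([ 646.3, -168.7,   91.8]), array([ 562.9, -174.4,   67. ]), array([ 516.8, -173.1,   48.4]), array([ 520.4, -109.7,   51.2])]
[ 0.1 -1.1 -0.7  0.2 -0.6  0.1 -0.1 -1.2  0.1 -0.4 -0.1 -0.7 -0.8 -0.3
 -0.7 -0.7 -1.5 -0.1 -1.  -0.8]
ring 334 359 15 40
346.5 27.5 [[ 668.58859422 -167.11576496   91.        ]]
knob [[ 527.34807191 -136.28164801   80.        ]]
261 306 205 257
(array([ 20.9,   1.2, -60.8]), array([0.2 , 0.08, 0.03]))
```

apply_moves(targets=[[55,[7,0.5,-20],[0,0,0]],[55,[14,1,-41],[0,0,0]],[55,[21,1.5,-61],[0,0,0]],[55,[21,1.5,-61],[0,0,0]],[55,[21,1.5,-61],[0,0,0]]])

```text
time_s: 2.7
eef_pos: [533.1, -135.4, 62.4]
ee_rot: [-0.005, 0.984, 0.035, 0.174]
force: [-0.1, -0.5, 0.9]
grip_width: 0.644
grip_force: 0.0
```

apply_moves(targets=[[20,[0,0,0],[0,0,0]],[20,[0,0,0],[0,0,0]],[20,[0,0,0],[0,0,0]],[20,[0,0,0],[0,0,0]],[20,[0,0,0],[0,0,0]],[20,[0,0,0],[0,0,0]]], squeeze=30)

```text
time_s: 3.3
eef_pos: [533.7, -137.1, 63.3]
ee_rot: [-0.003, 0.984, 0.035, 0.175]
force: [-5.9, -8.3, 7.0]
grip_width: 0.342
grip_force: 30.3
```

apply_moves(targets=[[20,[0,-1,0],[-2.6,-0.2,7.05]],[20,[0,-1,0],[-5.1,-0.35,14.1]],[20,[0,-1,0],[-7.7,-0.5,21.1]],[20,[0,-1,0],[-10.2,-0.7,28.2]],[20,[0,-1,0],[-12.8,-0.9,35.2]],[20,[0,-1,0],[-15.4,-1.1,42.3]],[20,[0,-1,0],[-17.9,-1.25,49.3]],[20,[0,-1,0],[-19.8,-1.4,54.5]],[20,[0,-1,0],[-19.8,-1.4,54.5]],[20,[0,-1,0],[-19.8,-1.4,54.5]]])

```text
time_s: 4.3
eef_pos: [531.7, -134.5, 62.0]
ee_rot: [0.078, 0.843, 0.509, 0.154]
force: [-11.9, 8.4, 11.8]
grip_width: 0.341
grip_force: 31.6
```

```bash
python3 - <<'E'
from h import *
from rig import ctrl
s=ctrl.sense();print(s["time_s"],s["eef_pos"],s["wrist_torque"],s["wrist_torque"]@n,s["force"],s["joints"].round(2))
Rt=tool(-n,Hz.apply([0,-1,0]));print(np.degrees((q2R(s["ee_rot"])*Rt.inv()).as_rotvec())@n)
E
```

```text
4.3 [ 531.67143811 -134.48411414   62.00310077] [1.24564196 1.28227785 0.48494414] -0.0006021648206589423 [-11.8691995    8.41860511  11.75760461] [-0.56  0.44  1.88  0.38  0.58 -0.37]
58.09621656853535
```

apply_moves(targets=[[20,[0.5,-0.5,0],[-1.7,-0.1,4.7]],[20,[0.5,-0.5,0],[-3.4,-0.25,9.4]],[20,[0.5,-0.5,0],[-5.1,-0.35,14.1]],[20,[0.5,-0.5,0],[-5.1,-0.35,14.1]]])

```text
time_s: 4.7
eef_pos: [531.1, -134.6, 60.8]
ee_rot: [0.096, 0.769, 0.615, 0.142]
force: [-12.9, 7.2, 6.7]
grip_width: 0.336
grip_force: 32.3
```

```bash
python3 - <<'E'
from h import *
from rig import ctrl
s=ctrl.sense();print(s["time_s"],s["eef_pos"],s["wrist_torque"],s["wrist_torque"]@n,s["force"],s["joints"].round(2))
Rt=tool(-n,Hz.apply([0,-1,0]));print(np.degrees((q2R(s["ee_rot"])*Rt.inv()).as_rotvec())@n)
E
```

```text
4.7 [ 531.11510107 -134.62681728   60.82981231] [1.01656849 1.96193766 0.36768382] -0.04926369829350267 [-12.91175796   7.17368339   6.73988402] [-0.56  0.44  1.88  0.38  0.58 -0.63]
73.19160655772816
```

apply_moves(targets=[[48,[0,0,0],[0,0,0]],[48,[0,0,0],[0,0,0]],[48,[0,0,0],[0,0,0]],[48,[-10,-0.7,28],[0,0,0]],[48,[-20,-1.5,56],[0,0,0]],[48,[-27,-2,75],[0,0,0]],[48,[-27,-2,75],[0,0,0]],[48,[-27,-2,75],[0,0,0]]])

```text
time_s: 5.5
eef_pos: [506.6, -138.8, 136.2]
ee_rot: [0.099, 0.77, 0.614, 0.143]
force: [0.3, -0.4, -0.2]
grip_width: 0.565
grip_force: 0.0
```

```bash
python3 - <<'E'
from h import *
W=snap("wrist","w3");f=210/np.tan(np.radians(W[3])/2)
k=np.array([527.3,-136.4,80])
q=np.linalg.inv(W[2])@np.r_[k,1];u=W[4]+f*q[:2]/q[2];print(u)
x,y=u.astype(int);x0,y0=max(x-110,0),max(y-80,0)
cv2.imwrite("pics/k3.png",cv2.resize(W[0][y0:y+80,x0:x+110],None,fx=3,fy=3,interpolation=2));print(x0,y0)
E
```

```text
[281.09947439 226.96735799]
171 146
```

View pics/k3.png

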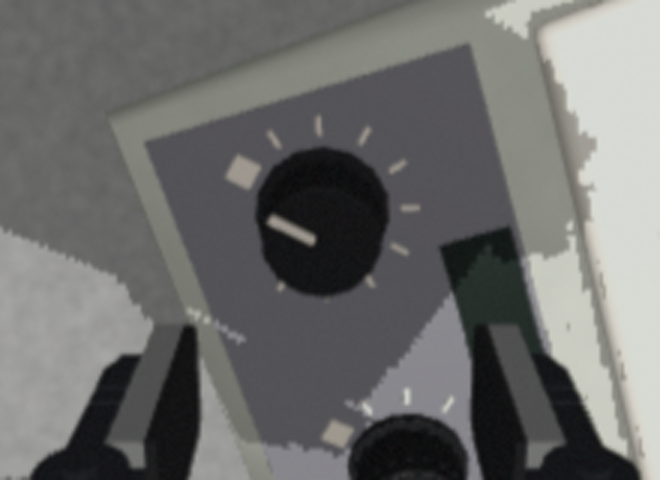

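```bash
python3 - <<'E'
from h import *
W=load("w3");k=np.array([527.3,-136.4,79.8])
ex=Hz.apply([np.cos(np.radians(20)),0,np.sin(np.radians(20))]);ey=Hz.apply([0,1,0])
def on(u,w,h):
    o,r=ray(*W[2:],u,w);o=o-(k+h*n);p=o-r*((o@n)/(r@n))[:,None];return np.c_[p@ex,p@ey]
g=cv2.cvtColor(W[0],cv2.COLOR_BGR2GRAY)
w,u=np.where(g[210:232,255:282]>90);u+=255;w+=210
p=on(u,w,0);c=p.mean(0);d=np.linalg.svd(p-c)[2][0];d*=np.sign(d[1]) or 1
print(len(u),c,d,"pointer angle(deg, from +y toward -x):",np.degrees(np.arctan2(-d[0],d[1])),p.min(0),p.max(0))
m=on(np.array([171+243/3]),np.array([146+171/3]),-24);print("mark",m,np.degrees(np.arctan2(-m[0,0],m[0,1])))
E
```

```text
61 [-8.17120697  6.39279748] [-0.71183215  0.70234962] pointer angle(deg, from +y toward -x): 45.38418052566839 [-12.93415849   1.41919263] [-3.50512206 10.8380918 ]
mark [[-18.91453647  16.91571476]] 48.19298536112486
```

The pointer now lies at 45.4°, which is the off direction, so the knob is at its stop. Next I'll locate the probe: triangulate the butt and get the holder yaw from its foot plate.

```bash
python3 - <<'E'
from h import *
T=load("top0");S=load("scene0")
o1,r1=ray(*T[2:],194.8,155.8);o2,r2=ray(*S[2:],378.8,205.7);r1=r1[0];r2=r2[0]
t=np.linalg.lstsq(np.c_[r1,-r2],o2-o1,rcond=None)[0];a,b=o1+r1*t[0],o2+r2*t[1];print("butt",a,b)
u=160+np.array([100,247,303,152])/5;w=110+np.array([105,63,243,288])/5
P=plane(T,u,w,8.);print(P.round(1),[np.linalg.norm(P[i]-P[i-1]).round(1) for i in range(4)],P.mean(0))
for i,j in((0,1),(3,2)):d=P[i]-P[j];print(np.degrees(np.arctan2(-d[0],d[1])))
for i,j in((1,2),(0,3)):d=P[i]-P[j];print(np.degrees(np.arctan2(d[1],d[0])))
C=cloud(T);ps=16
h=np.array([np.cos(np.radians(ps)),np.sin(np.radians(ps)),0]);s=np.sin(np.radians(25));c=np.cos(np.radians(25));ax=-s*h+c*np.array([0,0,1])
m=(a+b)/2-92*ax;print("mouth from butt",m)
E
```

```text
butt [600.87194675 192.98238137 174.09183816] [603.80779123 198.71346822 175.70680932]
[[700.7 267.4   8. ]
 [724.8 184.6   8. ]
 [621.8 152.3   8. ]
 [596.4 236.9   8. ]] [np.float64(108.7), np.float64(86.2), np.float64(107.9), np.float64(88.4)] [660.91708049 210.30395677   8.        ]
16.19888695733718
16.720060114475803
17.442052956724375
16.274850267127437
mouth from butt [639.71456972 206.56494777  91.51900733]
```

```bash
cat >> h.py <<'E'
ps=np.radians(16.6);hx=np.array([np.cos(ps),np.sin(ps),0]);hy=np.array([-np.sin(ps),np.cos(ps),0])
ax=-np.sin(np.radians(25))*hx+np.cos(np.radians(25))*np.array([0,0,1])
Rp=tool(-ax,-hy)
E
python3 - <<'E'
from h import *
print(ax,delta(Rp,np.array([602,196,177])+60*ax))
E
```

```text
[-0.40500462 -0.12073712  0.90630779] (array([ 71.3, 327.3,  95.8]), array([ 27.78,   0.76, -55.22]))
```

apply_moves(targets=[[55,[-10,20,50],[0,0,0]],[55,[-10,50,100],[4,0,-8]],[55,[0,100,120],[8,0.2,-16]],[55,[20,150,120],[12,0.3,-24]],[55,[40,200,120],[16,0.4,-32]],[55,[55,250,120],[20,0.5,-40]],[55,[65,290,110],[24,0.6,-48]],[55,[71,327,96],[27.8,0.8,-55.2]],[55,[71,327,96],[27.8,0.8,-55.2]],[55,[71,327,96],[27.8,0.8,-55.2]],[55,[71,327,96],[27.8,0.8,-55.2]],[55,[71,327,96],[27.8,0.8,-55.2]]])

```text
time_s: 6.75
eef_pos: [577.4, 188.1, 231.4]
ee_rot: [-0.031, 0.966, 0.142, 0.213]
force: [-0.3, -0.2, 0.3]
grip_width: 0.648
grip_force: 0.0
```

```bash
python3 - <<'E'
from h import *
from rig import ctrl
s=ctrl.sense();print(s["time_s"],s["eef_pos"],s["joints"].round(2),delta(Rp,np.array([602,196,177])+60*ax))
W=snap("wrist","w4");f=210/np.tan(np.radians(W[3])/2)
for k in(np.array([602,196,177]),np.array([602,196,177])-92*ax):
    q=np.linalg.inv(W[2])@np.r_[k,1];print(W[4]+f*q[:2]/q[2],q[2])
E
```

```text
6.75 [577.42279135 188.09196078 231.42819042] [0.09 0.28 1.61 0.12 0.83 1.3 ] (array([ 0.3,  0.7, -0. ]), array([ 0.06, -0.09, -0.09]))
[283.76307307 227.13812737] 217.7342762128067
[283.41013801 192.85863798] 305.0043391404845
```

View pics/w4.png

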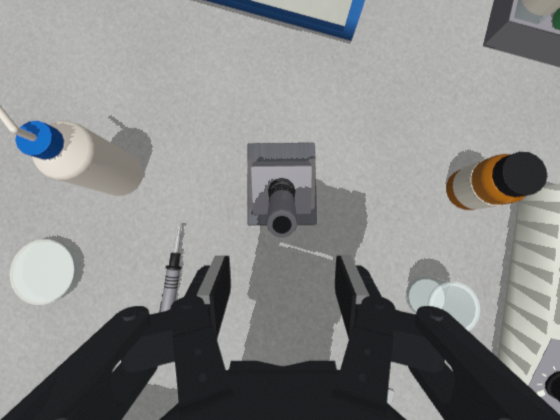

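The butt is at (282,225) and the flange at (282,190), centred between the fingers and within 2 mm of prediction. Descending along the axis to grip it.

apply_moves(targets=[[55,[12.5,4,-27],[0,0,0]],[55,[25,8.5,-54],[0,0,0]],[55,[37,12.5,-81],[0,0,0]],[55,[50,17,-108],[0,0,0]],[55,[50,17,-108],[0,0,0]],[55,[50,17,-108],[0,0,0]]])

```text
time_s: 7.4
eef_pos: [627.6, 204.6, 124.8]
ee_rot: [-0.031, 0.966, 0.141, 0.214]
force: [1.5, 0.3, 0.7]
grip_width: 0.643
grip_force: 0.0
```

apply_moves(targets=[[10,[0,0,0],[0,0,0]],[10,[0,0,0],[0,0,0]],[10,[0,0,0],[0,0,0]],[10,[0,0,0],[0,0,0]],[10,[0,0,0],[0,0,0]],[10,[0,0,0],[0,0,0]],[10,[0,0,0],[0,0,0]]], squeeze=40)

```text
time_s: 8.1
eef_pos: [627.8, 205.2, 126.0]
ee_rot: [-0.031, 0.966, 0.141, 0.215]
force: [-4.1, -2.5, 6.3]
grip_width: 0.256
grip_force: 38.8
```

apply_moves(targets=[[10,[-4,-1.2,9.1],[0,0,0]],[10,[-8.1,-2.4,18.1],[0,0,0]],[10,[-14.2,-4.2,31.7],[0,0,0]],[10,[-20.3,-6,45.3],[0,0,0]],[10,[-26.3,-7.8,58.9],[0,0,0]],[10,[-32.4,-9.7,72.5],[0,0,0]],[10,[-38.5,-11.5,86.1],[0,0,0]],[10,[-44.6,-13.3,99.7],[0,0,0]],[10,[-44.6,-13.3,115],[0,0,0]],[10,[-44.6,-13.3,125],[0,0,0]],[10,[-44.6,-13.3,125],[0,0,0]],[10,[-44.6,-13.3,125],[0,0,0]]])

```text
time_s: 9.3
eef_pos: [582.7, 192.0, 248.9]
ee_rot: [-0.031, 0.966, 0.141, 0.214]
force: [-0.2, -0.5, -1.0]
grip_width: 0.259
grip_force: 39.2
```

```bash
python3 - <<'E'
from h import *
from rig import ctrl
s=ctrl.sense();print(s["time_s"],s["eef_pos"],s["force"],s["joints"].round(2))
# target: straight down above ring, yaw like hotplate
Rt=tool([0,0,-1],Hz.apply([0,-1,0]));print(delta(Rt,[667,-169,330]))
E
```

```text
9.3 [582.65943684 192.02589445 248.85217809] [-0.17398639 -0.4605049  -0.99007047] [0.09 0.28 1.56 0.11 0.88 1.32]
(array([  84.3, -361. ,   81.1]), array([ -4.49,  24.58, -12.32]))
```

apply_moves(targets=[[10,[10,-40,30],[-0.5,3,-1.5]],[10,[20,-80,40],[-1,6,-3]],[10,[30,-120,40],[-1.5,9,-4.5]],[10,[40,-160,40],[-2,12,-6]],[10,[50,-200,40],[-2.5,15,-7.5]],[10,[60,-240,40],[-3,18,-9]],[10,[70,-280,40],[-3.5,20,-10]],[10,[78,-320,40],[-4,22.5,-11]],[10,[82,-345,35],[-4.5,24.6,-12.3]],[10,[84,-361,30],[-4.5,24.6,-12.3]],[10,[84,-361,25],[-4.5,24.6,-12.3]],[10,[84,-361,25],[-4.5,24.6,-12.3]],[10,[84,-361,25],[-4.5,24.6,-12.3]]])

```text
time_s: 10.6
eef_pos: [666.8, -167.4, 274.8]
ee_rot: [-0.0, 0.999, 0.037, 0.001]
force: [1.2, 0.5, -1.1]
grip_width: 0.256
grip_force: 39.6
```

```bash
python3 - <<'E'
from h import *
from rig import ctrl
s=ctrl.sense();print(s["time_s"],s["eef_pos"],s["joints"].round(2),q2R(s["ee_rot"]).apply([0,0,1]))
W=snap("wrist","w5");S=snap("scene","s5")
def proj(L,k):
    f=210/np.tan(np.radians(L[3])/2);q=np.linalg.inv(L[2])@np.r_[k,1];return L[4]+f*q[:2]/q[2]
p=s["eef_pos"]
for h in(0,-106,60):print(h,proj(W,p+[0,0,h]),proj(S,p+[0,0,h]))
print("ring",proj(W,[667,-169,91]),proj(S,[667,-169,91]))
o=np.zeros((600,800,3),np.uint8)
o[:420,:400]=cv2.resize(W[0][105:315,180:380],(400,420));o[:600,400:]=cv2.resize(S[0][100:325,170:320],(400,600))
cv2.imwrite("pics/c5.png",o)
E
```

```text
10.6 [ 666.76841278 -167.41085036  274.82477427] [-0.42  0.69  0.81  0.    1.64  1.08] [ 1.14285539e-03  2.20252267e-04 -9.99999323e-01]
0 [286.01290542 269.27679893] [236.76302517 234.53416306]
-106 [284.71668851 207.44145583] [240.60752794 270.47456335]
60 [287.85383132 357.0971961 ] [234.24707118 211.01372386]
ring [285.68634474 185.52965993] [242.37012348 293.45110537]
```

View pics/c5.png

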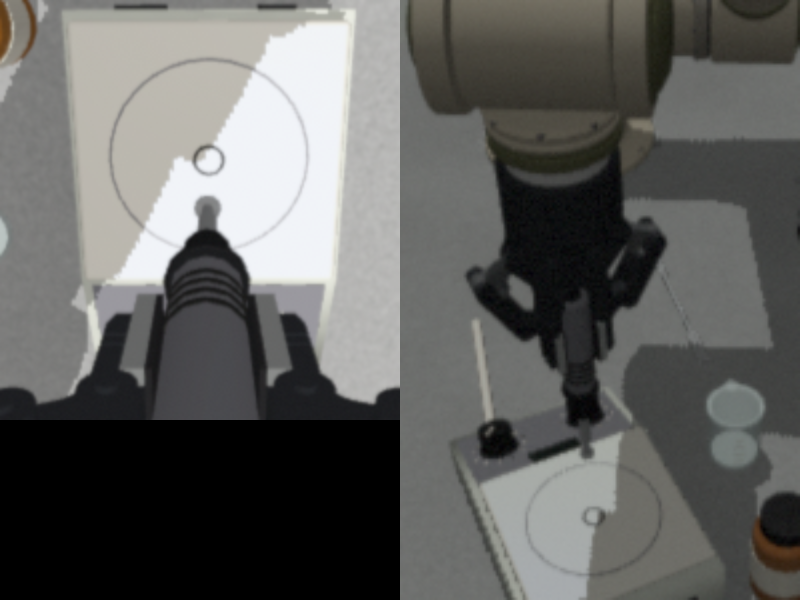

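The crop shows the foot at wrist pixel (283.5,208.5) and the ring at (284.5,185). Both views agree that the probe is upright with the foot 106 mm below the TCP. I'll go down to about 6 mm above the plate and check again.

apply_moves(targets=[[10,[0,0,-20],[0,0,0]],[10,[1,0,-40],[0,0,0]],[10,[1,0,-55],[0,0,0]],[10,[1,0,-65],[0,0,0]],[10,[1,0,-71],[0,0,0]],[10,[1,0,-71],[0,0,0]],[10,[1,0,-71],[0,0,0]],[10,[1,0,-71],[0,0,0]]])

```text
time_s: 11.5
eef_pos: [668.1, -169.0, 204.3]
ee_rot: [0.0, 0.999, 0.036, 0.001]
force: [0.4, -0.5, -1.6]
grip_width: 0.257
grip_force: 39.6
```

```bash
python3 - <<'E'
from h import *
from rig import ctrl
s=ctrl.sense();print(s["time_s"],s["eef_pos"],s["force"],q2R(s["ee_rot"]).apply([0,0,1]))
W=snap("wrist","w6");S=snap("scene","s6")
def proj(L,k):
    f=210/np.tan(np.radians(L[3])/2);q=np.linalg.inv(L[2])@np.r_[k,1];return L[4]+f*q[:2]/q[2]
p=s["eef_pos"]
for L in(W,S):print(proj(L,p-[0,0,106]),proj(L,[667.5,-168,91]),proj(L,p-[0,0,0]),proj(L,p+[0,0,59]))
o=np.zeros((600,800,3),np.uint8)
o[:500,:400]=cv2.resize(W[0][165:265,245:325],(400,500),interpolation=2);o[:600,400:]=cv2.resize(S[0][200:320,200:280],(400,600),interpolation=2)
cv2.imwrite("pics/c6.png",o)
E
```

```text
11.5 [ 668.11867207 -169.01528465  204.25187242] [ 0.39549124 -0.54110807 -1.5944484 ] [ 1.76400279e-03 -6.87839415e-04 -9.99998208e-01]
[284.61126874 207.51883028] [283.37701673 205.55861305] [286.02091398 269.30140286] [287.97235898 354.83022162]
[242.29977172 291.84948736] [242.87605443 293.48866149] [238.82699919 259.87836653] [236.61243886 239.4906288 ]
```

View pics/c6.png

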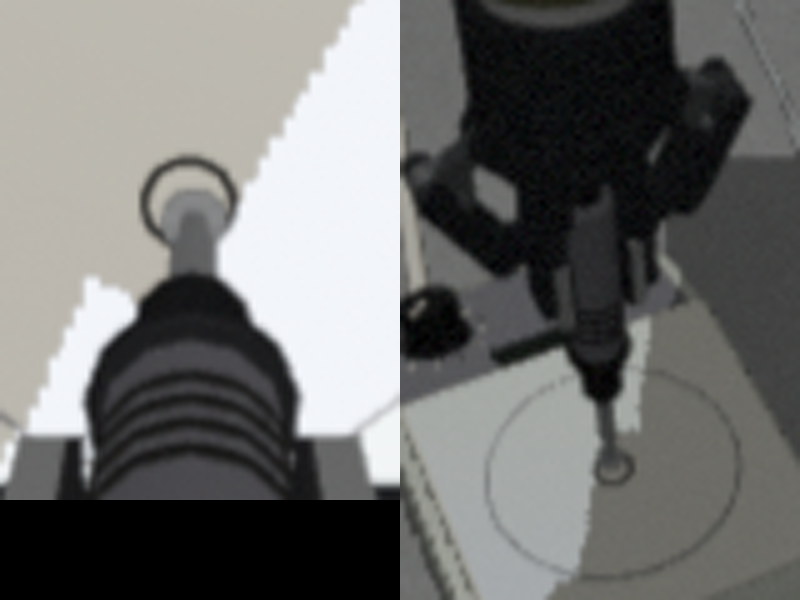

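The foot is over the ring: foot (283.6,209) and ring (283,205.4) in the wrist view, with the foot still about 6–7 mm up. Descending gently while watching the force.

apply_moves(targets=[[10,[0.5,0.5,-2],[0,0,0]],[10,[0.5,0.5,-4],[0,0,0]],[10,[0.5,0.5,-6],[0,0,0]],[10,[0.5,0.5,-6],[0,0,0]],[10,[0.5,0.5,-6],[0,0,0]]])

```text
time_s: 12.1
eef_pos: [668.4, -168.5, 197.3]
ee_rot: [0.0, 0.999, 0.036, 0.0]
force: [0.1, -0.5, -0.5]
grip_width: 0.259
grip_force: 39.6
```

apply_moves(targets=[[10,[0,0,-2],[0,0,0]],[10,[0,0,-4],[0,0,0]],[10,[0,0,-4],[0,0,0]],[10,[0,0,-4],[0,0,0]]])

```text
time_s: 12.5
eef_pos: [668.4, -168.5, 193.5]
ee_rot: [0.0, 0.999, 0.036, 0.0]
force: [0.9, -0.5, 1.7]
grip_width: 0.258
grip_force: 39.6
```

```bash
python3 - <<'E'
from h import *
from rig import ctrl
F=[];P=[]
for i in range(16):
    W=snap("wrist","w7") if i%2 else snap("scene","s7");s=ctrl.sense();F.append(s["force"]);P.append(s["eef_pos"])
print(np.mean(F,0),np.std(F,0),np.mean(P,0),s["time_s"])
W=load("w7");S=load("s7");o=np.zeros((600,800,3),np.uint8)
o[:500,:400]=cv2.resize(W[0][165:265,245:325],(400,500),interpolation=2);o[:600,400:]=cv2.resize(S[0][200:320,200:280],(400,600),interpolation=2)
cv2.imwrite("pics/c7.png",o)
E
```

```text
[ 0.12189654 -0.23152134  0.83983481] [0.38930059 0.35432598 0.40909404] [ 668.39181808 -168.48151595  193.37205487] 13.3
```

View pics/c7.png

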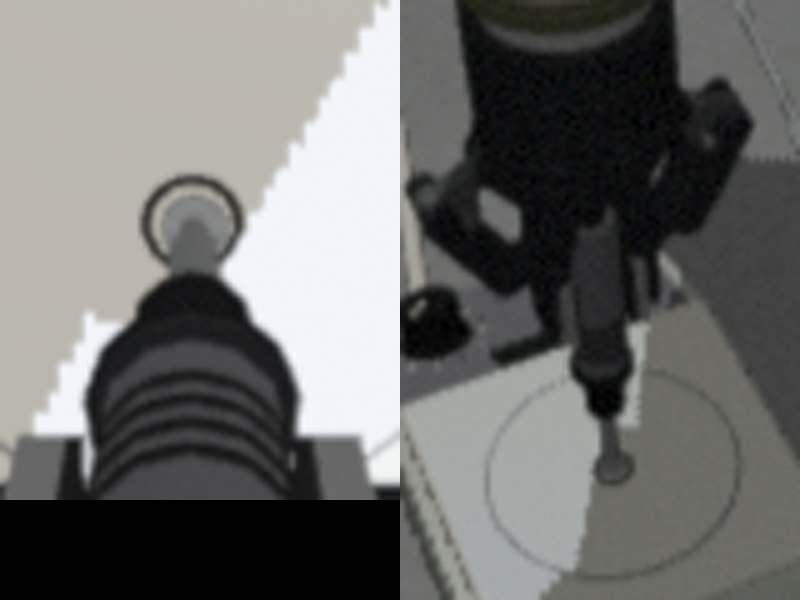

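The foot is concentric with the ring in both views (ring (193,220), foot about (193,225) in the crop). Mean contact force is about 1.9 N, which means 3.3 mm of compression. I'll go 2.5 mm further.

apply_moves(targets=[[10,[0,0,-1.2],[0,0,0]],[10,[0,0,-2.5],[0,0,0]],[10,[0,0,-2.5],[0,0,0]],[10,[0,0,-2.5],[0,0,0]],[10,[0,0,-2.5],[0,0,0]],[10,[0,0,-2.5],[0,0,0]]])

```text
time_s: 13.9
eef_pos: [668.4, -168.5, 190.9]
ee_rot: [0.0, 0.999, 0.036, 0.0]
force: [0.3, -0.9, 1.3]
grip_width: 0.257
grip_force: 39.9
```

```bash
python3 - <<'E'
from h import *
from rig import ctrl
F=[];P=[];Z=[]
for i in range(24):
    W=snap("wrist","w8");s=ctrl.sense();F.append(s["force"]);P.append(s["eef_pos"]);Z.append(q2R(s["ee_rot"]).apply([0,0,1]))
print(np.mean(F,0),np.std(F,0),np.mean(P,0),np.mean(Z,0),s["dq"].round(4),s["time_s"])
g=cv2.cvtColor(W[0],cv2.COLOR_BGR2GRAY)
C=cloud(W);
# compression by camera: spigot end & foot rows along column 283
print(g[195:235,283])
print(load("w7")[0][195:235,283].mean(1).astype(int))
E
```

```text
[ 0.16768146 -0.69094292  1.76325191] [0.56876362 0.52852594 0.48012167] [ 668.36715835 -168.46512228  190.81480968] [ 4.06925819e-04 -9.69373189e-05 -9.99999911e-01] [-0.0005  0.0002  0.002  -0.0005 -0.0009  0.0013] 15.1
[185 184 184 184 182 158  71  87 145 161 128 136 135 127 112  98  95  95
  95  96  95  96  95  86  55  28  22  22  20  20  18  20  28  34  29  30
  30  39  59  72]
[182 182 182 180 159  86  85 143 160 129 136 135 129 115  97  95  95  95
  96  95  95  96  94  85  55  27  22  22  21  21  18  20  28  34  28  30
  28  40  58  73]
```

The contact force averages 2.8 N, which is half travel. The tool is upright and still, so I'm handing in.

```bash
python3 -c "
from rig import ctrl
print(ctrl.finish_job())"
```

```text
the job is handed in; nothing more can be done
None
```

I turned the heat knob fully off to its stop and took the probe out of its holder. It is now held upright on the plate's centre ring, pressing with about 2.8 N so the foot is about half way in, and the job is handed in; no verdict came back.

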